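# Wring the well block onto the chilling dock and snap its flap

## Task

Wring the aluminium well block onto the chilling dock: set it down flat on the open end of the dock's ground face, well short of the end stop, and, pressing it down firmly (about 10 to 15 N, without ramming or jamming it), slide it along the face until its foot is fully home under the lip of the end stop and against the side fence. While it is home, keep pressing for about half a second; then let go and tip the spring flap over past its snap point so that it springs shut over the block's foot. Leave the bottle, the timer and the marker alone.

Things in the scene. Friction and masses are not known exactly. Their poses are not given: they have to be found in the camera images.
- well_block: Loose plain aluminium block, 52 mm high, 0.25 to 0.5 kg: upright body 50 (x) x 64 (y) mm with six tube wells in its top, on a foot flange 70 (x) x 84 (y) mm, 8 mm thick, standing out 10 mm all round. Origin: centre of underside, z up. Same when half turned. Grip the body across its 50 mm (x), fingertips at least 20 mm above its underside to pass over the end stop.
- chill_dock: Fixed dock: white case 170 (x) x 140 (y) mm whose top is a flat ground aluminium face 30 mm above the worktop. Origin: centre of underside. Local x points from the open end (black display) to the grey end stop; a grey side fence runs along the -y side; the flap's hinge stands at the +y side. Sliding friction of the block on the face is 0.5 to 0.75 of the press.
- dock_home (a point): Point on the ground face, 30 mm above the worktop, at dock local x = 30, y = -12 mm, where the block's origin lies when its foot touches both the end stop (+x) and the side fence (-y). Axes as the dock's. Set the block down 48 to 65 mm short of it (-x), clear of the open flap, and 5 to 10 mm to its +y: then nothing touches the block on its way in until the end stop.
- end_stop (a point): Middle of the end stop's stopping face, at the ground face's level, 35 mm in +x from dock_home. The stop is a grey bar across the dock, 17 mm high above the ground face; its lip overhangs the face by 6 mm toward -x and leaves 11 mm of free height beneath, so the block's 8 mm flange can only slide in.
- side_fence (a point): Middle of the side fence's inner face, at the ground face's level, 42 mm in -y from dock_home's line. The fence is a grey bar along the dock's x, 130 mm long, 10 mm wide and 6 mm high.
- flap (a joint): Angle of the steel flap, a bistable spring hinge along the dock's x at dock local y = 55 mm, 40 mm above the worktop. 0 = open, lever leaning outward (+y) 0.6 rad from vertical; 0.9 = shut, lever leaning inward 0.3 rad, its foot level 3 mm above the block's flange. The spring drives it to the nearer stop and changes over at 0.45. Pushing the upper edge level takes about 5 N.
- flap_edge (a point): Middle of the rolled upper edge of the flap's lever (28 mm wide along x, middle at dock local x = 42 mm), 49 mm from the hinge axis: open, 28 mm outward (+y) of the axis, 80 mm above the worktop; at the snap point 7 mm outward, 88 mm high. Push it from outside toward the dock's -y, with closed fingertips reaching 10 to 30 mm below it; 0.1 m beyond is clear.
- amber_bottle: Brown bottle with a black cap, 48 mm across, 96 mm high; bystander. Origin under its centre.
- bench_timer: Flat timer, 66 x 66 x 19 mm; bystander. Origin under its centre.
- marker: Marker pen lying flat, 132 mm long, 16 mm thick; bystander. Origin under its centre, on the worktop.
There are look-alikes about, which are no part of the job. Leave any green or purple look-alike of the chill_dock alone.

How it is judged (in metres and radians):
On the way, in this order (a step that is already met when the one before it is completed fails the run):
1. the block is set down flat on the open part of the ground face, 20 to 80 mm short of home along the dock and within 25 mm of home sideways (x of well_block in the frame of dock_home between -0.08 and -0.02 m and y of well_block in the frame of dock_home between -0.0025 and 0.025 m and z of well_block in the frame of dock_home between -0.003 and 0.003 m and angle between well_block's own z axis and vertical below 0.04 rad and contact force between well_block and chill_dock above 1 N), for 0.1 s.
2. it is slid along the face pressed down, with more than 7 N between block and dock while 4 to 18 mm short of home (x of well_block in the frame of dock_home between -0.018 and -0.004 m and z of well_block in the frame of dock_home between -0.003 and 0.003 m and angle between well_block's own z axis and vertical below 0.04 rad and contact force between well_block and chill_dock above 7 N), for 0.05 s.
3. it is fully home under the lip and against the fence, pressed with more than 7 N (x of well_block in the frame of dock_home between -0.0025 and 0.0025 m and y of well_block in the frame of dock_home between -0.0025 and 0.0025 m and z of well_block in the frame of dock_home below 0.0025 m and angle between the x axis of well_block and the x axis of dock_home, either way round below 0.035 rad and angle between well_block's own z axis and vertical below 0.03 rad and contact force between well_block and chill_dock above 7 N), for 0.2 s.
4. the flap has sprung shut (value of joint flap above 0.82 rad and x of well_block in the frame of dock_home between -0.0025 and 0.0025 m and y of well_block in the frame of dock_home between -0.0025 and 0.0025 m and z of well_block in the frame of dock_home below 0.0025 m and angle between the x axis of well_block and the x axis of dock_home, either way round below 0.035 rad and angle between well_block's own z axis and vertical below 0.03 rad), for 0.2 s.
At the end, for the whole second after the job is handed in: The block stands at rest flat on the dock's face with its origin within 2.5 mm of dock_home in x and y and square to it within 0.035 rad (foot under the lip and against the fence), and the flap is shut (above 0.82 rad) (all of step 4 and linear speed of well_block below 0.01 m/s and angular speed of well_block below 0.1 rad/s); the robot touches nothing.
It fails at once if block and dock pressed together with more than 100 N (slammed, dropped or jammed) (contact force between well_block and chill_dock above 100 N).
It fails at once if the bottle, the timer or the marker is shifted by more than 30 mm (distance of any of amber_bottle, bench_timer, marker from where it was at the start of the episode above 0.03 m).
It fails at once if the bottle is tipped (angle between amber_bottle's own z axis and vertical above 0.5 rad).
It also fails if it takes over 72 s, if anything falls off the work surface, if the arm or the gripper's body presses on something with over 40 N, if the wrist force passes 120 N, or if a joint passes its speed limit or range.

## Robot

A 7-joint arm with a two-finger parallel gripper is mounted at the origin on a cart in front of the work surface, level with it; the furniture and walls round the work are solid. World frame = base frame: x ahead of the robot, y to its left, z up, the work surface at z = 0. Lengths are in mm, angles in rad, forces in N, time in s.
With the tool pointing down it reaches from about 400 to 900 mm from the base axis. Payload 5.6 kg.
Tool frame: the origin (TCP) lies between the finger pads; the fingertips stand 11 mm ahead of it and the grasp point (between the pads) lies 8 mm behind it (bot.tip_extent is the distance from the TCP to the fingertips, in mm); z points along the fingers, y is the line along which they close (so a half turn about z gives the same grasp; the last joint's range is limited). The gripper opens to 92 mm and grips with 3 to 60 N. Pads are 20 mm wide; open, the fingers measure 128 mm over their backs; the gripper's body (75 mm by 189 mm) begins 69 mm behind the grasp point.
Start: joints at [1.057, 0.468, -0.012, 1.603, 0.006, 1.071, -0.056], TCP at [294.802, -579.31, 225.592] pointing down, gripper open.
Joint ranges: [-2.53, 2.53], [-0.31, 2.02], [-1.57, 1.55], [0.28, 2.44], [-1.29, 4.43], [0.15, 1.84], [-2.92, 2.92]. Speed limits (rad/s): [2.57, 2.57, 3.14, 3.14, 3.14, 3.14, 3.14].

## Interface

Orientations are given as a rotation vector (axis times angle).
In Python, from workcell import status, eyes, workorder, bot gives the robot as it stands.
- The arm moves only by the tool move_arm, never from a script. Its argument "deltas" is a list that holds one entry, the list of rows, each a list of 7 numbers: the finger opening in mm, from 0 to 91.9, then the shift along the world's x, y, z in mm, then the turn, a rotation vector about the world's x, y, z in degrees. In form: [[[grip, tx, ty, tz, rx, ry, rz], ...]]. A call has 1 to 10 rows; each row shifts and turns the commanded pose from where the row before left it; what a row does not reach is not made up. A row lasts 1/8 s, in which the tool goes at most 62.5 mm and 10.7 degrees, less where a joint would pass 70% of its speed; a pose out of reach is approached as far as the arm can. A call with a gripper value outside its range is refused whole. The fingers move at their own pace and stop on an object; "squeeze" is the grip in N (left out, the last holds). Time passes only in rows, so rows that do not move let the fingers close. It gives the time, the measured TCP pose, the force, the opening and the grip force at its end, in the units of the state.
- status.read_state(): the state, without advancing time (a new reading comes with each control period).
- eyes.read_camera(name): name is "side" or "top"; returns a dict with "color" (384x512x3 uint8, red, green, blue), "intrinsics" (3x3 intrinsics, pixels), "distortion" ([k1, k2, p1, p2, k3] as OpenCV has them; the pictures are not rectified), "R" (3x3) and "t" (3): a world point X has camera coordinates R X + t. Camera axes: x right, y down, z forward; pixel columns grow to the right and rows downward; lengths in mm; the calibration is good to about 2 mm. A picture is of the moment at which its call begins. There is no depth.
- workorder.finish_job(): hands the job in; it is judged then, once.
The state is a dict: "t": time; "qpos": joint angles; "qvel": joint speeds; "joint_efforts": joint torques, N m; "ee_pos": TCP position; "ee_rot": TCP orientation; "contact_force": force on the tool from outside, world axes, zero at the start; "wrist_torque": the same for the moment, N m; "width": opening from 0.0 (shut) to 1.0 (fully open); "finger_force": force on a finger pad.
Only numpy, scipy, OpenCV 4.12 (cv2) and the standard library are available. Lean on these libraries where they do the work, as an engineer would, in place of code of your own. Each camera call takes 0.05 s, during which the arm holds its last target. There are 200 camera calls.

## Working session

There is one attempt and no reset: what is moved stays moved. The work goes in short steps, Python scripts to look and compute and a tool call to move; the robot and the scene stay as the last step left them, time stands still between calls to the robot, and variables do not carry over. Pictures are saved under pics/ and viewed, at most 10 in all, crops included, and the job is handed in when it is done.

Besides the shell and the picture viewer there is one more tool, called as name(argument=value, ...), one argument or row to a line, values as JSON. move_arm: Moves the arm, as the interface text tells. Its arguments: {"type":"object","properties":{"deltas":{"type":"array"},"squeeze":{"type":"number"}},"required":["deltas"]}

```bash
mkdir -p pics
cat > h.py <<'E'
import cv2,numpy as np
from workcell import status,eyes,workorder,bot
def snap(n,f):
    d=eyes.read_camera(n); cv2.imwrite('pics/'+f,d['color'][...,::-1]); return d
def ray(d,uv):
    K,D,R,t=[np.array(d[k],float) for k in('intrinsics','distortion','R','t')]
    p=cv2.undistortPoints(np.array(uv,float).reshape(-1,1,2),K,D).reshape(-1,2)
    return -R.T@t, np.c_[p,np.ones(len(p))]@R
def onz(d,uv,z):
    c,v=ray(d,uv); z=np.broadcast_to(z,len(v)); return c+v*((z-c[2])/v[:,2])[:,None]
def proj(d,X):
    R=np.array(d['R'],float)
    return cv2.projectPoints(np.array(X,float).reshape(-1,1,3),cv2.Rodrigues(R)[0],np.array(d['t'],float),np.array(d['intrinsics'],float),np.array(d['distortion'],float))[0].reshape(-1,2)
E
python3 - <<'E'
from h import *
for n in('top','side'):
    d=snap(n,n+'1.png'); print(n,-np.array(d['R']).T@d['t'],np.array(d['R'])[2])
    a=cv2.imread(f'pics/{n}1.png'); cv2.imwrite(f'pics/{n}1b.png',cv2.resize(a,(800,600),interpolation=cv2.INTER_CUBIC))
s=status.read_state();print(s)
E
```

```text
top [ 303.59318148  -70.12088444 1482.12966687] [ 0.18722668  0.00691199 -0.98229242]
side [ 53.47622691 667.84623263 814.45031064] [ 0.45048883 -0.63599599 -0.6265532 ]
{'t': 0.1, 'qpos': array([ 1.05699714,  0.46829511, -0.01162826,  1.60348548,  0.00599091,
        1.07140078, -0.05631107]), 'qvel': array([ 0.00087378, -0.00206591,  0.00127701, -0.00362923, -0.00075199,
       -0.00113879, -0.00190954]), 'joint_efforts': array([ 1.32304849e-03, -5.21647739e+01, -1.25292313e-02, -2.44366568e+01,
       -5.67860983e-02,  1.40414402e-02,  6.45514660e-05]), 'ee_pos': array([ 294.57638943, -578.87155034,  224.75076332]), 'ee_rot': array([-3.05352680e+00, -7.32284232e-01,  7.11034397e-04]), 'contact_force': array([-0.56536494,  0.55928533, -0.35897226]), 'wrist_torque': array([0.0256938 , 0.00486341, 0.03358941]), 'finger_force': 0.0, 'width': 1.0034286386407334}
```

View pics/top1b.png

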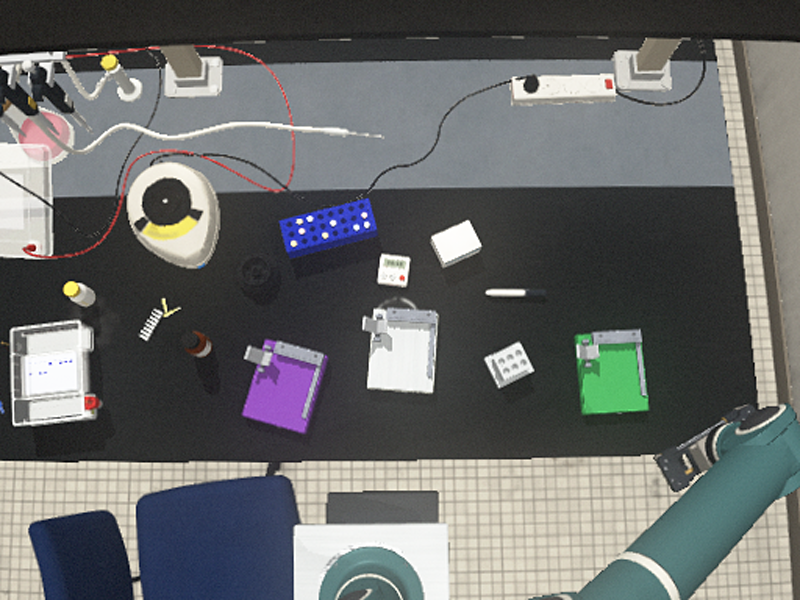

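View pics/side1b.png

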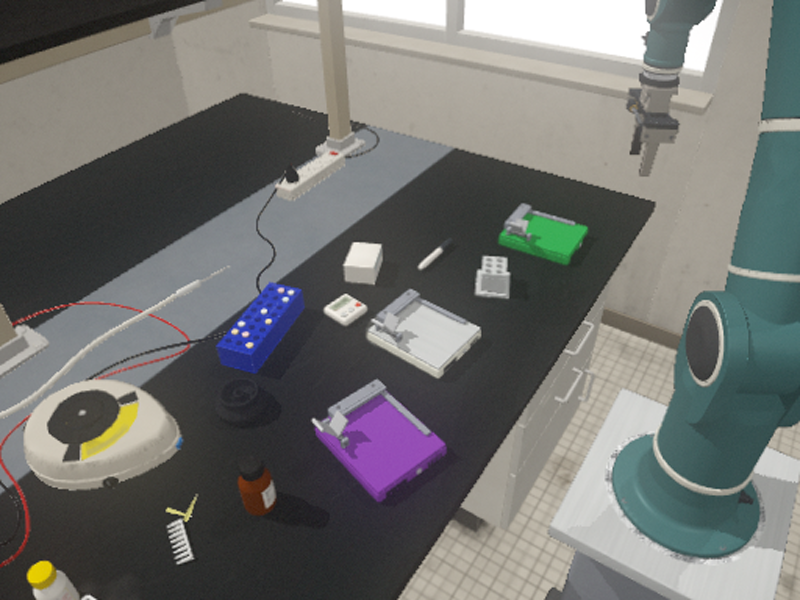

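The white dock is at about (402,350) in the top view (2x-ish scaled). Its end stop is up (+x), the fence is on the right (-y) and the flap is at upper left. The block is at (509,364). I'll zoom in for corner pixels.

Run:
```python
import cv2,numpy as np
a=cv2.imread('pics/top1.png')[180:260,225:350]; cv2.imwrite('pics/c1.png',cv2.resize(a,None,fx=6.4,fy=6.4,interpolation=cv2.INTER_CUBIC))
a=cv2.imread('pics/side1.png')[155:245,225:335]; cv2.imwrite('pics/c2.png',cv2.resize(a,None,fx=6.4,fy=6.4,interpolation=cv2.INTER_CUBIC))
```

```text
(no output)
```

View pics/c1.png

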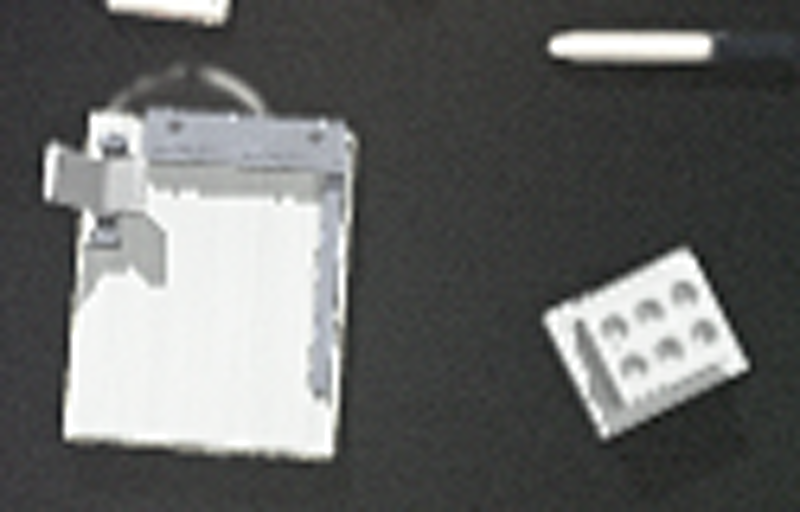

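View pics/c2.png

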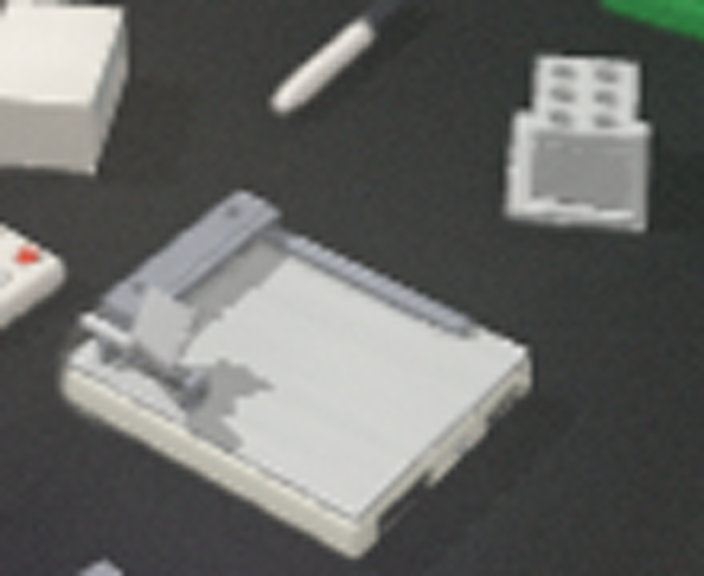

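```bash
cat > m.py <<'E'
from h import *
from scipy.optimize import least_squares
T=eyes.read_camera('top');S=eyes.read_camera('side')
def px(c,o): return (np.array(c,float)+.5)/6.4-.5+np.array(o)
def corners(hx,hy,z): return np.array([[hx,hy,z],[hx,-hy,z],[-hx,-hy,z],[-hx,hy,z]])
def tf(p,X): c,s=np.cos(p[2]),np.sin(p[2]); return np.array(X)@np.array([[c,s,0],[-s,c,0],[0,0,1]])+[p[0],p[1],0]
def fit(obs,p0):
    f=lambda p:np.concatenate([(proj(d,tf(p,X))-uv).ravel() for d,X,uv in obs])
    r=least_squares(f,p0,loss='soft_l1',f_scale=.7);return r.x,r.fun.reshape(-1,2).round(1)
E
python3 - <<'E'
from m import *
oT=(225,180);oS=(225,155)
D=corners(85,70,30); B=corners(35,42,8)
dt=px([(90,112),(355,130),(335,460),(65,438)],oT)
ds=px([(530,350),(355,520),(65,355)],oS)
g=onz(T,dt,30);print(g.round(0))
p0=[*g.mean(0)[:2],0]
for o in([(T,D,dt)],[(T,D,dt),(S,D[[2,3,0]],ds)],[(S,D[[2,3,0]],ds)]):
    p,r=fit(o,p0);print('dock',p.round(3),r.tolist())
bt=px([(543,318),(690,247),(748,368),(605,440)],oT)
g=onz(T,bt,8);print(g.round(0)); v=g[0]-g[3]; p0=[*g.mean(0)[:2],np.arctan2(v[1],v[0])]
p,r=fit([(T,B,bt)],p0);print('block',p.round(3),r.tolist())
q=proj(S,tf(p,B)); print(((q-np.array(oS)+.5)*6.4-.5).round(0))
print('tip',[ (k,getattr(bot,k)) for k in dir(bot) if k[0]!='_'])
E
```

```text
[[ 599.  -11.   30.]
 [ 587. -148.   30.]
 [ 417. -134.   30.]
 [ 430.    3.   30.]]
dock [ 5.08242e+02 -7.22770e+01 -8.60000e-02] [[-0.3, -0.1], [0.5, 0.0], [0.3, -0.1], [-0.5, 0.2]]
dock [ 5.09577e+02 -7.21360e+01 -9.50000e-02] [[-0.1, -0.6], [0.6, -0.2], [0.1, -0.4], [-0.8, -0.4], [1.4, 0.0], [0.7, 0.3], [-0.1, 0.5]]
dock [ 5.11607e+02 -7.24180e+01 -1.01000e-01] [[0.9, -0.1], [-0.1, -0.0], [-0.6, 0.1]]
[[ 491. -244.    8.]
 [ 527. -322.    8.]
 [ 463. -349.    8.]
 [ 427. -274.    8.]]
block [ 4.76687e+02 -2.97309e+02  4.31000e-01] [[0.2, -0.1], [-0.4, 0.2], [0.2, 0.1], [-0.0, -0.2]]
[[512. 208.]
 [521. 111.]
 [653. 121.]
 [650. 220.]]
tip [('IKError', <class 'workcell.IKError'>), ('tip_extent', 11.0)]
```

The dock is at about (509,-72), yaw -0.09. The block is at (477,-297), yaw 0.43. Next move is above the block, turning +88°.

move_arm(
  deltas=[
    [[91.9,18.2,28.2,-8,0,0,8.8],[91.9,18.2,28.2,-8,0,0,8.8],[91.9,18.2,28.2,-8,0,0,8.8],[91.9,18.2,28.2,-8,0,0,8.8],[91.9,18.2,28.2,-8,0,0,8.8],[91.9,18.2,28.2,-8,0,0,8.8],[91.9,18.2,28.2,-8,0,0,8.8],[91.9,18.2,28.2,-8,0,0,8.8],[91.9,18.2,28.2,-8,0,0,8.8],[91.9,18.2,28.2,-8,0,0,8.8]],
  ],
  squeeze=45,
)

```text
t: 1.45
ee_pos: [477.2, -296.5, 145.3]
ee_rot: [1.682, 2.653, -0.0]
contact_force: [0.7, -0.3, -0.1]
width: 1.002
finger_force: 0.0
```

```bash
cat >> h.py <<'E'
from scipy.spatial.transform import Rotation as Ro
def st():
    s=status.read_state();R=Ro.from_rotvec(s['ee_rot']).as_matrix()
    print('t',round(s['t'],2),'pos',s['ee_pos'].round(1),'yaw',np.degrees(np.arctan2(R[1,1],R[0,1])).round(2),'z',R[:,2].round(4),'F',s['contact_force'].round(1),'M',s['wrist_torque'].round(2),'w',round(s['width']*91.9,1),'ff',s['finger_force']);return s
E
python3 - <<'E'
from h import *
st()
for n in('top','side'):snap(n,n+'2.png')
a=cv2.imread('pics/top2.png')[180:260,225:350]
cv2.imwrite('pics/c3.png',np.vstack([cv2.resize(a,(468,300)),cv2.resize(cv2.imread('pics/side2.png')[150:214,240:340],(468,300))]))
E
```

```text
t 1.45 pos [ 477.2 -296.5  145.3] yaw 25.25 z [ 0.e+00 -1.e-04 -1.e+00] F [ 0.7 -0.3 -0.1] M [-0.04 -0.11  0.02] w 92.0 ff 0.0
```

move_arm(
  deltas=[
    [[91.9,0,-1,-30,0,0,-0.5],[91.9,0,0,-30,0,0,0],[91.9,0,0,-30,0,0,0],[91.9,0,0,-21,0,0,0],[70,0,0,0,0,0,0],[60,0,0,0,0,0,0],[40,0,0,0,0,0,0],[40,0,0,0,0,0,0],[40,0,0,0,0,0,0]],
  ],
  squeeze=45,
)

```text
t: 2.68
ee_pos: [477.4, -298.6, 35.4]
ee_rot: [1.699, 2.64, 0.0]
contact_force: [-0.5, -0.0, 2.6]
width: 0.539
finger_force: 45.0
```

Run:
```python
from h import *
st()
```

```text
t 2.67 pos [ 477.4 -298.6   35.4] yaw 24.46 z [ 1.4e-03 -8.0e-04 -1.0e+00] F [-0.5 -0.   2.6] M [ 0.02 -0.16  0.03] w 49.6 ff 44.98768150806427
```

move_arm(
  deltas=[
    [[40,0,0,20,0,0,0],[40,0,0,40,0,0,0],[40,1,37.2,10,0,0,-5],[40,1,37.2,0,0,0,-5],[40,1,37.2,0,0,0,-5],[40,1,37.2,0,0,0,-5],[40,1,37.2,0,0,0,-5],[40,1,37.2,0,0,0,-5],[40,0,0,0,0,0,0],[40,0,0,0,0,0,0]],
  ],
)

```text
t: 3.92
ee_pos: [482.7, -75.6, 105.1]
ee_rot: [2.325, 2.112, -0.0]
contact_force: [0.5, -0.4, -3.5]
width: 0.54
finger_force: 45.0
```

Run:
```python
from h import *
st()
snap('top','t3.png');snap('side','s3.png')
c=cv2.INTER_CUBIC
a=cv2.imread('pics/top1.png')
t=cv2.imread('pics/t3.png')[180:265,220:320];s=cv2.imread('pics/s3.png')[140:240,225:325]
cv2.imwrite('pics/c3.png',np.hstack([cv2.resize(t,(400,340),interpolation=c),cv2.resize(s,(400,400),interpolation=c)[:340]]))
```

```text
t 3.92 pos [482.7 -75.6 105.1] yaw -5.49 z [ 2.e-04 -7.e-04 -1.e+00] F [ 0.5 -0.4 -3.5] M [-0.04 -0.07  0.01] w 49.6 ff 44.98799443244934
```

View pics/c3.png

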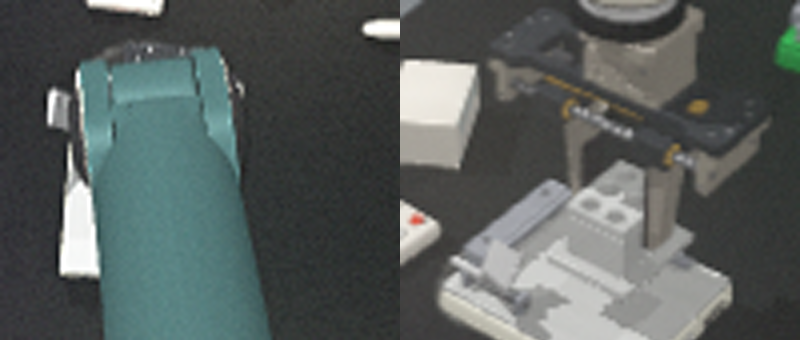

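The block hangs level between the fingers over the open part of the face (side crop about (610,225)), and the flap is clear. Next I'll lower it.

move_arm(
  deltas=[
    [[40,0,0,-12,0,0,0.2],[40,0,0,-12,0,0,0],[40,0,0,-8,0,0,0],[40,0,0,-4,0,0,0],[40,0,0,-1.5,0,0,0],[40,0,0,-1,0,0,0],[40,0,0,-1,0,0,0],[40,0,0,0,0,0,0]],
  ],
)

```text
t: 5.03
ee_pos: [483.1, -75.1, 65.4]
ee_rot: [2.322, 2.115, 0.001]
contact_force: [0.0, 0.6, -3.2]
width: 0.542
finger_force: 45.0
```

Run:
```python
from h import *
st()
```

```text
t 5.03 pos [483.1 -75.1  65.4] yaw -5.33 z [ 7.e-04 -1.e-04 -1.e+00] F [ 0.   0.6 -3.2] M [ 0.01 -0.08 -0.01] w 49.8 ff 44.98792916536331
```

Contact is imminent, so I'll go down in half-millimetre steps.

move_arm(
  deltas=[
    [[40,0,0,-0.5,0,0,0],[40,0,0,-0.5,0,0,0],[40,0,0,0,0,0,0]],
  ],
)

```text
t: 5.4
ee_pos: [483.0, -75.1, 65.3]
ee_rot: [2.322, 2.115, -0.0]
contact_force: [-4.3, 1.7, 10.9]
width: 0.539
finger_force: 45.0
```

Run:
```python
from h import *
st()
snap('side','s4.png');c=cv2.INTER_CUBIC
s=cv2.imread('pics/s4.png')[150:240,225:325]
cv2.imwrite('pics/c4.png',cv2.resize(s,(660,594),interpolation=c))
```

```text
t 5.4 pos [483.  -75.1  65.3] yaw -5.33 z [ 6.e-04 -6.e-04 -1.e+00] F [-4.3  1.7 10.9] M [0.09 0.72 0.04] w 49.6 ff 44.987047612667084
```

View pics/c4.png

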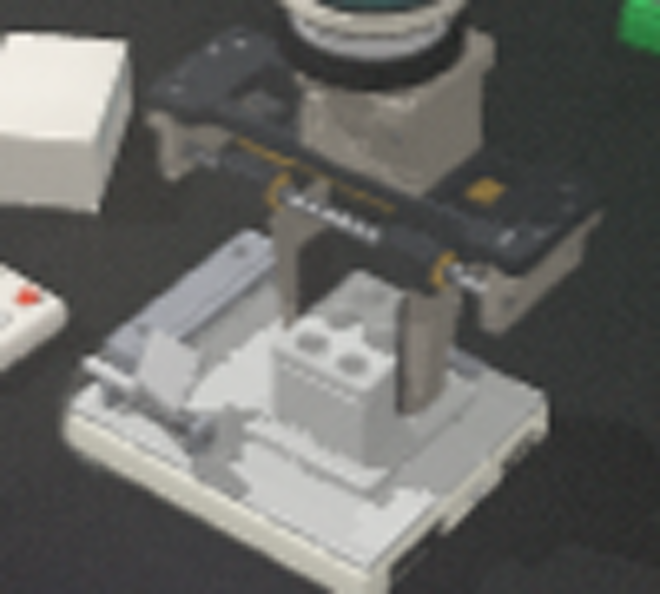

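The block sits flat on the face with about 14 N of press. Its front foot corners are at (240,415) and (375,495). I'll check the local offset while starting the slide along the dock's +x.

move_arm(
  deltas=[
    [[40,4,-0.4,0,0,0,0],[40,4,-0.4,0,0,0,0],[40,4,-0.4,0,0,0,0],[40,4,-0.4,0,0,0,0]],
  ],
)

```text
t: 5.95
ee_pos: [494.9, -76.5, 65.5]
ee_rot: [-2.319, -2.113, 0.011]
contact_force: [-15.8, 1.0, 25.3]
width: 0.539
finger_force: 45.0
```

Run:
```python
from m import *
st()
uv=(np.array([(240,415),(375,495)],float)+.5)/6.6-.5+[225,150]
g=onz(S,uv,38)[:,:2]; 
for p in([511.6,-72.4,-.101],[509.5,-72.2,-.092]):
    c,s=np.cos(p[2]),np.sin(p[2]); print(((g-p[:2])@np.array([[c,-s],[s,c]])-[30,-12]).round(1),'expect front corners home+( +-35, 42)')
```

```text
t 6.05 pos [496.3 -76.6  65.4] yaw -5.33 z [-0.0054 -0.0011 -1.    ] F [-11.9   0.9  20.8] M [0.2  2.4  0.03] w 49.7 ff 44.99093681573868
[[-19.6  47.2]
 [-96.4  50.7]] expect front corners home+( +-35, 42)
[[-17.2  47.1]
 [-94.   51.3]] expect front corners home+( +-35, 42)
```

move_arm(
  deltas=[
    [[40,3,-0.3,0.8,0,0,0],[40,4,-0.4,0,0,0,0],[40,4,-0.4,0,0,0,0],[40,4,-0.4,0,0,0,0]],
  ],
)

```text
t: 6.55
ee_pos: [512.4, -78.2, 65.4]
ee_rot: [-2.321, -2.114, 0.005]
contact_force: [-9.0, 0.6, 11.7]
width: 0.541
finger_force: 45.0
```

Run:
```python
from h import *
st()
```

```text
t 6.55 pos [512.4 -78.2  65.4] yaw -5.34 z [-3.8e-03 -5.0e-04 -1.0e+00] F [-9.   0.6 11.7] M [0.13 1.67 0.  ] w 49.7 ff 44.989290833473206
```

move_arm(
  deltas=[
    [[40,3,-0.3,0,0,0,0],[40,3,-0.3,0,0,0,0],[40,3,-0.3,0,0,0,0],[40,3,-0.3,0,0,0,0],[40,3,-0.3,0,0,0,0]],
  ],
)

```text
t: 7.18
ee_pos: [527.5, -79.7, 65.4]
ee_rot: [-2.321, -2.114, 0.005]
contact_force: [-8.1, 0.9, 10.3]
width: 0.539
finger_force: 45.0
```

Run:
```python
from h import *
st()
```

```text
t 7.17 pos [527.5 -79.7  65.4] yaw -5.34 z [-3.5e-03 -4.0e-04 -1.0e+00] F [-8.1  0.9 10.3] M [ 0.14  1.6  -0.05] w 49.5 ff 44.98922824859619
```

move_arm(
  deltas=[
    [[40,2,-0.2,0,0,0,0],[40,2,-0.2,0,0,0,0],[40,2,-0.2,0,0,0,0],[40,1.5,-0.1,0,0,0,0]],
  ],
)

```text
t: 7.68
ee_pos: [535.1, -80.4, 65.4]
ee_rot: [-2.321, -2.114, 0.004]
contact_force: [-8.3, 1.2, 10.2]
width: 0.538
finger_force: 45.0
```

Run:
```python
from h import *
st()
```

```text
t 7.67 pos [535.1 -80.4  65.4] yaw -5.34 z [-3.3e-03 -4.0e-04 -1.0e+00] F [-8.3  1.2 10.2] M [0.13 1.61 0.03] w 49.4 ff 44.98910576105118
```

Steady at about 13.5 N press. I'll creep in until the stop shows in Fx.

move_arm(
  deltas=[
    [[40,1,-0.1,0,0,0,0],[40,1,-0.1,0,0,0,0],[40,1,-0.1,0,0,0,0]],
  ],
)

```text
t: 8.05
ee_pos: [538.1, -80.6, 65.4]
ee_rot: [-2.321, -2.114, 0.004]
contact_force: [-7.2, 0.4, 10.2]
width: 0.541
finger_force: 45.0
```

Run:
```python
from h import *
st()
```

```text
t 8.05 pos [538.1 -80.6  65.4] yaw -5.34 z [-3.2e-03 -4.0e-04 -1.0e+00] F [-7.2  0.4 10.2] M [ 0.13  1.57 -0.05] w 49.7 ff 44.98916208744049
```

move_arm(
  deltas=[
    [[40,1,-0.1,0,0,0,0],[40,1,-0.1,0,0,0,0]],
  ],
)

```text
t: 8.3
ee_pos: [539.0, -80.8, 65.4]
ee_rot: [-2.32, -2.113, 0.007]
contact_force: [-11.4, 1.6, 16.0]
width: 0.542
finger_force: 45.0
```

Run:
```python
from h import *
st()
```

```text
t 8.3 pos [539.  -80.8  65.4] yaw -5.34 z [-5.7e-03 -5.0e-04 -1.0e+00] F [-11.4   1.6  16. ] M [ 0.25  2.54 -0.04] w 49.8 ff 44.990249276161194
```

The stop is reached: Fx jumped at x=539. Now I'll slide sideways toward the fence.

move_arm(
  deltas=[
    [[40,0.7,0,0.4,0,0,0],[40,-0.1,-1.5,0,0,0,0],[40,-0.1,-1.5,0,0,0,0],[40,-0.1,-1.5,0,0,0,0]],
  ],
)

```text
t: 8.8
ee_pos: [539.0, -81.1, 65.6]
ee_rot: [-2.315, -2.113, 0.003]
contact_force: [-11.0, 11.1, 13.5]
width: 0.536
finger_force: 45.0
```

Run:
```python
from h import *
st()
```

```text
t 8.8 pos [539.  -81.1  65.6] yaw -5.21 z [-0.0064  0.0042 -1.    ] F [-11.   11.1  13.5] M [ 2.43  2.43 -0.11] w 49.3 ff 44.98802304267883
```

Probably static friction plus the stop. I'll ease the x push a little and keep going in y.

move_arm(
  deltas=[
    [[40,-1.2,-1,0.2,0,0,0],[40,-0.1,-1,0,0,0,0],[40,0,-1,0,0,0,0]],
  ],
)

```text
t: 9.18
ee_pos: [538.7, -83.1, 65.6]
ee_rot: [-2.314, -2.115, -0.001]
contact_force: [-7.7, 12.3, 9.4]
width: 0.54
finger_force: 45.0
```

Run:
```python
from h import *
st()
```

```text
t 9.18 pos [538.7 -83.1  65.6] yaw -5.14 z [-0.0043  0.0052 -1.    ] F [-7.7 12.3  9.4] M [2.58 1.68 0.03] w 49.6 ff 44.99019205570221
```

It slides. I'll continue.

move_arm(
  deltas=[
    [[40,-0.1,-1,0,0,0,0],[40,-0.1,-1,0,0,0,0],[40,-0.1,-1,0,0,0,0]],
  ],
)

```text
t: 9.55
ee_pos: [538.5, -86.0, 65.6]
ee_rot: [-2.314, -2.115, -0.001]
contact_force: [-8.2, 11.2, 9.5]
width: 0.539
finger_force: 45.0
```

Run:
```python
from h import *
st()
```

```text
t 9.55 pos [538.5 -86.   65.6] yaw -5.13 z [-0.0042  0.0053 -1.    ] F [-8.2 11.2  9.5] M [2.56 1.72 0.01] w 49.6 ff 44.99008119106293
```

move_arm(
  deltas=[
    [[40,0,-1,0,0,0,0],[40,0,-1,0,0,0,0]],
  ],
)

```text
t: 9.8
ee_pos: [538.3, -87.7, 65.6]
ee_rot: [-2.313, -2.115, -0.001]
contact_force: [-8.4, 11.9, 10.8]
width: 0.539
finger_force: 45.0
```

Run:
```python
from h import *
st()
```

```text
t 9.8 pos [538.3 -87.7  65.6] yaw -5.12 z [-0.0046  0.0056 -1.    ] F [-8.4 11.9 10.8] M [2.71 1.85 0.03] w 49.5 ff 44.989998042583466
```

move_arm(
  deltas=[
    [[40,0,-1,0,0,0,0],[40,0,-1,0,0,0,0]],
  ],
)

```text
t: 10.05
ee_pos: [538.3, -88.5, 65.7]
ee_rot: [-2.312, -2.115, -0.002]
contact_force: [-9.1, 15.8, 11.8]
width: 0.542
finger_force: 45.0
```

Run:
```python
from h import *
st()
```

```text
t 10.05 pos [538.3 -88.5  65.7] yaw -5.11 z [-0.0048  0.007  -1.    ] F [-9.1 15.8 11.8] M [ 3.56  1.98 -0.02] w 49.8 ff 44.98798370361328
```

move_arm(
  deltas=[
    [[40,0.5,-0.7,0,0,0,0],[40,0.5,0,0,0,0,0]],
  ],
)

```text
t: 10.3
ee_pos: [538.4, -88.5, 65.7]
ee_rot: [-2.31, -2.114, -0.0]
contact_force: [-12.4, 16.5, 15.7]
width: 0.539
finger_force: 45.0
```

Run:
```python
from h import *
st()
snap('side','s5.png');c=cv2.INTER_CUBIC
s=cv2.imread('pics/s5.png')[150:240,225:325]
cv2.imwrite('pics/c5.png',cv2.resize(s,(660,594),interpolation=c))
```

```text
t 10.3 pos [538.4 -88.5  65.7] yaw -5.09 z [-0.0069  0.0075 -0.9999] F [-12.4  16.5  15.7] M [ 3.59  2.59 -0.12] w 49.5 ff 44.98741641640663
```

View pics/c5.png

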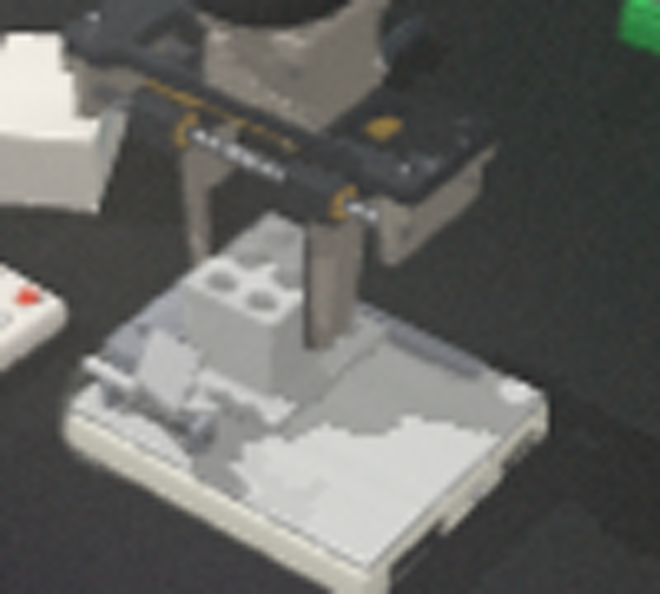

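The foot is under the lip and along the fence: the body is at about (250,310) and the fence edge at (380,330). I'll hold, then relax the side loads while still pressing.

move_arm(
  deltas=[
    [[40,0,0,0,0,0,0],[40,0,0,0,0,0,0],[40,0,0,0,0,0,0],[40,0,0,0,0,0,0],[40,-0.5,1.5,0,0,0,0],[40,-0.5,1.5,0,0,0,0],[40,-0.5,1,0,0,0,0],[40,0,0,0,0,0,0]],
  ],
)

```text
t: 11.35
ee_pos: [538.3, -88.2, 65.5]
ee_rot: [-2.316, -2.115, 0.0]
contact_force: [-6.6, 8.4, 8.2]
width: 0.542
finger_force: 45.0
```

Run:
```python
from h import *
st()
```

```text
t 11.35 pos [538.3 -88.2  65.5] yaw -5.19 z [-0.0035  0.0037 -1.    ] F [-6.6  8.4  8.2] M [ 1.78  1.44 -0.  ] w 49.8 ff 44.98919606208801
```

move_arm(
  deltas=[
    [[40,0,0,0,0,0,0],[40,0,0,0,0,0,0],[40,0,0,0,0,0,0],[40,-0.7,1.2,0,0,0,0],[40,-0.5,1,0,0,0,0],[40,0,0,0.2,0,0,0]],
  ],
)

```text
t: 12.1
ee_pos: [538.2, -88.2, 65.5]
ee_rot: [-2.32, -2.116, -0.001]
contact_force: [-2.3, 4.6, -0.0]
width: 0.538
finger_force: 45.0
```

Run:
```python
from h import *
st()
```

```text
t 12.1 pos [538.2 -88.2  65.5] yaw -5.27 z [-8.0e-04  1.8e-03 -1.0e+00] F [-2.3  4.6 -0. ] M [ 1.12  0.5  -0.01] w 49.5 ff 44.98982101678848
```

Releasing the block: open slowly, then retreat upward.

move_arm(
  deltas=[
    [[54,0,0,0,0,0,0],[62,0,0,0,0,0,0],[76,0,0,0,0,0,0],[76,0,0,0,0,0,0],[76,0,0,10,0,0,0],[76,0,0,30,0,0,0],[76,0,0,40,0,0,0],[40,0,0,40,0,0,0],[0,0,0,30,0,0,0],[0,0,0,0,0,0,0]],
  ],
)

```text
t: 13.35
ee_pos: [540.0, -90.0, 218.9]
ee_rot: [2.319, 2.112, 0.005]
contact_force: [1.7, -0.5, -0.5]
width: 0.523
finger_force: 0.0
```

Run:
```python
from h import *
st()
snap('side','s6.png');c=cv2.INTER_CUBIC
s=cv2.imread('pics/s6.png')[140:240,225:335]
cv2.imwrite('pics/c6.png',cv2.resize(s,(660,600),interpolation=c))
```

```text
t 13.35 pos [540.  -90.  218.9] yaw -5.33 z [ 0.0059 -0.0013 -1.    ] F [ 1.7 -0.5 -0.5] M [ 0.01 -0.11 -0.03] w 48.1 ff 0.0
```

View pics/c6.png

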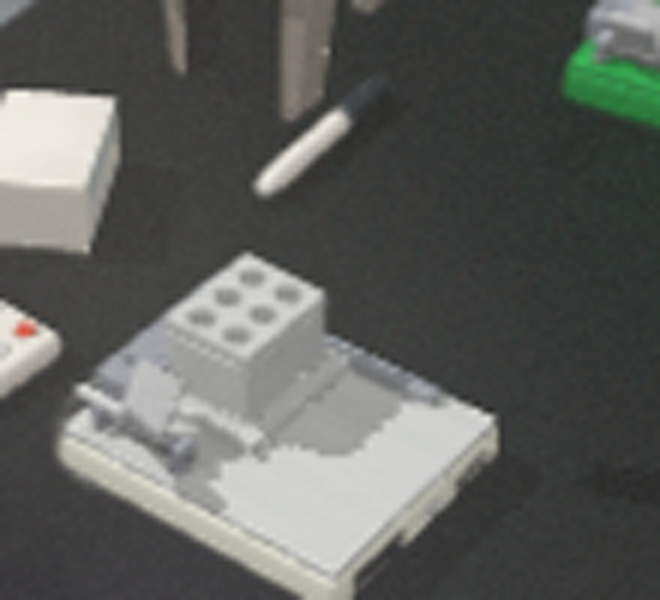

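The block stands home. Next I'll go outside the flap with closed fingertips.

move_arm(
  deltas=[
    [[0,5,35,0,0,0,0],[0,5,35,0,0,0,0],[0,6,35,0,0,0,0],[0,6,33,0,0,0,0],[0,0,0,-36,0,0,0],[0,0,0,-36,0,0,0],[0,0,0,-36,0,0,0],[0,0,0,-30,0,0,0],[0,0,0,-5,0,0,0],[0,0,0,0,0,0,0]],
  ],
)

```text
t: 14.65
ee_pos: [560.2, 48.3, 72.5]
ee_rot: [-2.322, -2.116, 0.001]
contact_force: [0.1, -0.2, -0.2]
width: 0.005
finger_force: 0.0
```

Run:
```python
from h import *
st()
```

```text
t 14.65 pos [560.2  48.3  72.5] yaw -5.31 z [-8.e-04  1.e-04 -1.e+00] F [ 0.1 -0.2 -0.2] M [ 0.01 -0.15  0.05] w 0.4 ff 0.0
```

move_arm(
  deltas=[
    [[0,-0.6,-7,0,0,0,0],[0,-0.6,-7,0,0,0,0],[0,-0.6,-7,0,0,0,0],[0,-0.6,-7,0,0,0,0],[0,-0.5,-5,0,0,0,0],[0,-0.5,-5,0,0,0,0],[0,-0.5,-5,0,0,0,0]],
  ],
)

```text
t: 15.52
ee_pos: [557.4, 6.5, 73.5]
ee_rot: [2.32, 2.117, 0.005]
contact_force: [0.4, 2.2, 1.8]
width: 0.005
finger_force: 1.2
```

Run:
```python
from h import *
st()
```

```text
t 15.53 pos [557.4   6.5  73.5] yaw -5.24 z [ 0.0024  0.0017 -1.    ] F [0.4 2.2 1.8] M [ 0.42 -0.14  0.02] w 0.4 ff 1.1707094125449657
```

Contact and pushing; about 15 mm more.

move_arm(
  deltas=[
    [[0,-0.4,-4,0,0,0,0],[0,-0.4,-4,0,0,0,0],[0,-0.4,-4,0,0,0,0],[0,-0.4,-4,0,0,0,0],[0,0,0,0,0,0,0]],
  ],
)

```text
t: 16.15
ee_pos: [554.8, -11.5, 72.6]
ee_rot: [2.323, 2.115, -0.001]
contact_force: [-0.2, 0.1, -0.7]
width: 0.002
finger_force: 0.0
```

Run:
```python
from h import *
st()
```

```text
t 16.15 pos [554.8 -11.5  72.6] yaw -5.37 z [-2.e-04 -3.e-04 -1.e+00] F [-0.2  0.1 -0.7] M [-0.05  0.02 -0.01] w 0.2 ff 0.0
```

The force has vanished, so it snapped over. I'll retreat and verify.

move_arm(
  deltas=[
    [[0,1,15,0,0,0,0],[0,3,35,0,0,0,0],[0,2,30,20,0,0,0],[0,0,20,40,0,0,0],[0,0,30,40,0,0,0],[0,0,0,0,0,0,0]],
  ],
)

```text
t: 16.9
ee_pos: [562.3, 124.4, 176.2]
ee_rot: [2.314, 2.121, 0.011]
contact_force: [-0.1, -0.5, -0.8]
width: 0.006
finger_force: 0.0
```

Run:
```python
from h import *
st()
snap('side','s7.png');snap('top','t7.png');c=cv2.INTER_CUBIC
s=cv2.imread('pics/s7.png')[140:240,225:325];t=cv2.imread('pics/t7.png')[180:280,220:320]
cv2.imwrite('pics/c7.png',np.hstack([cv2.resize(x,(400,400),interpolation=c) for x in(t,s)]))
```

```text
t 16.9 pos [562.3 124.4 176.2] yaw -4.99 z [ 0.0067  0.0033 -1.    ] F [-0.1 -0.5 -0.8] M [-0.09 -0.09 -0.02] w 0.6 ff 0.0
```

View pics/c7.png

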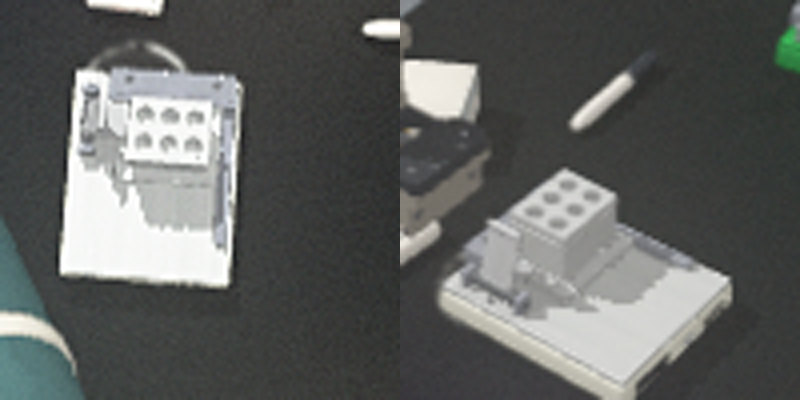

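The flap lever now leans inward over the foot (side crop about (500,255)). The block is square under the stop and against the fence (top crop about (168,130)), and the arm is clear.

```bash
python3 -c "
from h import *
print(workorder.finish_job())"
```

```text
the job is handed in; nothing more can be done
None
```

I slid the block home under the end stop's lip and against the fence, pressing it the whole way, then snapped the flap shut over its foot and handed the job in. The last pictures show it seated and the flap closed; no verdict came back. The press was mostly 12–15 N, with short peaks near 28 N.

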